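# Index the ring-blank table by one hole

### The arm

A 7-joint arm with a two-finger parallel gripper is mounted at the origin on the work surface. World frame = base frame: x ahead of the robot, y to its left, z up, the work surface at z = 0. Lengths are in m, angles in rad, forces in N, time in s.
With the tool pointing down it reaches from about 0.425 to 1.025 m from the base axis. Payload 3.6 kg.
Tool frame: the origin (TCP) lies on the centre line of the jaws, within the pads' length; the fingertips stand 14 mm ahead of it and the grasp point (between the pads) lies 5 mm behind it; z points along the fingers, y is the line along which they close (so a half turn about z gives the same grasp; the last joint's range is limited). The gripper opens to 85 mm and grips with 20 to 120 N. Pads are 22 mm wide; open, the fingers measure 114 mm over their backs; the gripper's body (76 mm by 85 mm) begins 54 mm behind the grasp point. The pads swing forward as they close: fully open they stand 13 mm farther back than shut.
Start: joints at [-1.246, 0.591, 0.048, 1.609, -0.033, 0.943, -0.034], TCP at [0.295, 0.662, 0.245] pointing down, gripper open.
Joint ranges: [-2.69, 2.69], [-0.47, 2.24], [-1.27, 1.36], [0.19, 2.51], [-1.53, 4.68], [0.08, 2.07], [-3.09, 3.09]. Speed limits (rad/s): [2.57, 2.57, 3.14, 3.14, 3.14, 3.14, 3.14].

### API

Orientations are given as a unit quaternion [x, y, z, w].
In Python, from rig import env, ik, vision, finish_job gives the robot as it stands. Calls block until the motion is done:
- env.goto(position, orientation): joint-space move of the TCP to a pose.
- env.movel(position, attitude=None, v=0.15): straight line of the TCP; attitude=None keeps the orientation; v is the mean speed in m/s.
- env.goto_joints(angles): joint-space move.
- env.move_gripper(opening): finger opening in m; the grip force is fixed at half the most; returns when the fingers have stopped.
- env.dwell(seconds).
- ik(position, orientation): joint angles nearest the present ones, or None.
- env.observe(): the state.
- vision.grab_frame(name): name is "scene" or "top"; returns (picture, depth): 400x640x3 uint8, red, green, blue; 400x640 float32, m along the optical axis (not along the pixel's ray), 0 where there is no reading.
- vision.get_calibration(name): a dict with "intrinsics" (3x3 intrinsics, pixels), "rvec" (rotation vector, rad) and "tvec" (3), from world to camera coordinates, as OpenCV has them. Camera axes: x right, y down, z forward; pixel columns grow to the right and rows downward; lengths in m; the calibration is good to about 2 mm. A picture is of the moment at which its call begins. get_calibration takes no time and is no camera call.
A pose or a line that the arm cannot do raises env.Unreachable and nothing moves.
- finish_job(): hands the job in; it is judged then, once.
Trained networks look in the newest picture that a camera, given by its name, has taken for a name from the list of things; names that differ only in an ending like _2 or _b are one class to them, and where a whole thing is asked for, a point or a joint stands for the part that bears it (a point fixed in the world has none). Each returns a list of dicts, best first, with "p" (0 to 1); they miss things now and then, are a little off and sometimes report something else, mostly with a low value. They report only what shows in the picture. A call takes as long as a camera call.
- vision.regions_of(camera, thing): "region" (400x640 bool, what is visible of it).
- vision.place_of(camera, thing): "position" ([x, y, z] in m, in world coordinates, good to about 4 mm: a listed point, or the origin of a listed thing).
The state is a dict: "time": time; "q": joint angles; "joint_velocities": joint speeds; "joint_efforts": joint torques, N m; "ee_pos": TCP position; "tcp_rot": TCP orientation; "ft_force": force on the tool from outside, world axes, zero at the start; "torque": the same for the moment, N m; "opening": finger opening in m; "gripper_force": force on a finger pad.
Only numpy, scipy, OpenCV 4.12 (cv2) and the standard library are available. Lean on these libraries where they do the work, as an engineer would, in place of code of your own. Each camera call takes 0.05 s, during which the arm holds its last target. There are 200 camera calls.

### The job

On the jeweller's indexing table, press the spring plunger's knob fully in with the fingertips and, keeping it in, push it round so that the table turns counter-clockwise (seen from above) to the next hole and no farther; then let the plunger spring fully out so that it locks there. Take hold of nothing: the knob is only pressed and pushed from above, the three ring blanks stay on their posts as they ride round, and the tools lying about stay where they are.

Things in the scene. Friction and masses are not known exactly. Their poses are not given: they have to be found in the camera images.
- plunger_top (a point): centre of the flat top face of the indexing plunger's knob: an upright knurled dark steel push knob, 34 mm across and 14 mm tall, on the end of the short arm that sticks out from the turning table. Its top is 88 mm above the bench when out, 77 mm when fully in. The point moves with the knob; it lies 78 mm from the table's axis
- dial_axis (a point): point on the upright axis of the indexing table, 62 mm above the bench, level with the top of the round aluminium table (120 mm across), whose arm (34 mm wide, out to 98 mm from the axis) carries the plunger. The round steel base is fixed: 200 mm across, 46 mm tall; the brass thumb screw on its side is not used. At the start the plunger lies along this point's +x (within 1 degree); z is up
- next_hole (a point): centre of the mouth of the hole to reach, on the top face of the base, 46 mm above the bench, 78 mm from the axis: one of eight like holes, 45 degrees apart, joined by a ring groove. It lies one hole counter-clockwise, seen from above, from where the plunger starts
- dial (a joint): turn of the table in rad, positive counter-clockwise seen from above; within 0.01 of 0 at the start, 0.785 at the next hole. When locked it has about 0.016 of play either way. It turns stiffly (about 0.05 N m) and stays where it is left
- plunger (a joint): how far the plunger is pushed in (down), m: 0 out, 0.011 fully in. Spring: 3 N when out, 7 N when in. The lock lets go at 0.009. Let go between holes it stays about 0.0085 in, unlocked; let go within 4 mm (0.05 rad) of a hole's centre, its rounded pin draws itself in and it comes fully out. The knob does not spin; a fingertip pressing on its top carries it round by friction
- ring1: one of three small plain steel finger-ring blanks (23 mm outside, 17 mm inside, 8 mm tall, 12 g) lying loose over short brass posts (12 mm thick, 12 mm tall) on the turning table, 36 mm from its axis; origin at the centre of its underside. They ride round with the table and stay on their posts
- ring2: one of three small plain steel finger-ring blanks (23 mm outside, 17 mm inside, 8 mm tall, 12 g) lying loose over short brass posts (12 mm thick, 12 mm tall) on the turning table, 36 mm from its axis; origin at the centre of its underside. They ride round with the table and stay on their posts
- ring3: one of three small plain steel finger-ring blanks (23 mm outside, 17 mm inside, 8 mm tall, 12 g) lying loose over short brass posts (12 mm thick, 12 mm tall) on the turning table, 36 mm from its axis; origin at the centre of its underside. They ride round with the table and stay on their posts
- needle_file: loose needle file with a wooden handle, 148 mm long, 9 mm tall, lying beside the base; origin under its middle
- doming_block: loose brass doming block, a 42 mm cube, standing beside the base; origin under its centre
- wax_pot: small loose closed jar, 42 mm wide, 34 mm tall, beside the base; origin under its centre
- flat_pliers: loose pliers with black handles, 155 mm long, 14 mm tall; origin on the bench near the pivot
- hammer: loose hammer lying on the bench, 220 mm long; origin under its handle line

How it is judged:
By the outcome, as a careful person would: the job done as asked, in the order asked, and still so for the second after the job is handed in, with the robot touching nothing.
It also fails if it takes over 35 s, if anything falls off the work surface, if the arm or the gripper's body presses on something with over 40 N, if the wrist force passes 120 N, or if a joint passes its speed limit or range.

## Working session

There is one attempt and no reset: what is moved stays moved. The work goes in short steps, each a Python script; the robot and the scene stay as the last script left them, time stands still between calls to the robot, and variables do not carry over. Pictures are saved under pics/ and viewed, at most 10 in all, crops included, and the job is handed in when it is done.

```bash
mkdir -p pics; python3 - <<'E'
from rig import env, ik, vision
import cv2
for c in("top","scene"):
    p,d=vision.grab_frame(c); cv2.imwrite(f"pics/{c}0.png",p[:,:,::-1])
    for t in("plunger_top","dial_axis","next_hole"):
        print(c,t,[(r["p"],r["position"]) for r in vision.place_of(c,t)][:2])
o=env.observe();print(o["time"],o["ee_pos"],o["tcp_rot"],o["opening"])
E
```

```text
top plunger_top [(0.61, [0.6431, 0.1049, 0.0861])]
top dial_axis [(0.91, [0.5827, 0.1552, 0.0649])]
top next_hole [(0.67, [0.6652, 0.1625, 0.0506]), (0.31, [0.4287, 0.453, -0.0029])]
scene plunger_top [(0.46, [0.6443, 0.1066, 0.088])]
scene dial_axis [(0.94, [0.5811, 0.1534, 0.0599])]
scene next_hole [(0.6, [0.6639, 0.1636, 0.0457])]
0.4 [0.29479661 0.66225708 0.24512823] [ 2.07862863e-01  9.78157965e-01 -1.59903114e-04 -7.58166834e-06] 0.08543631966387062
```

View pics/top0.png

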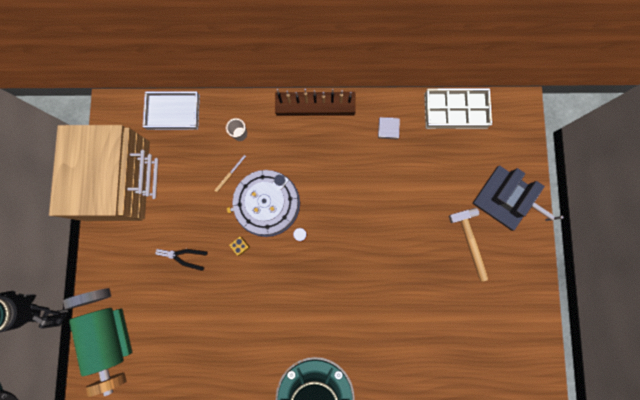

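View pics/scene0.png

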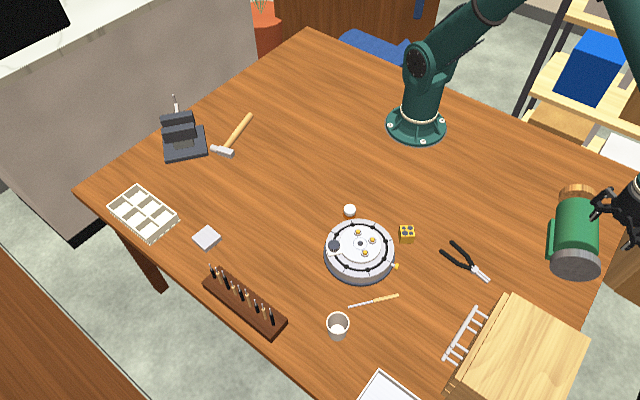

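The top view shows the dial at about (265,202) and the knob at (280,181), which agrees with the networks: the plunger is at about -38° and the next hole at about +6.5°. I'll refine the axis with a least-squares fit over repeated detections, plus a circle fit on the base.

```bash
python3 - <<'E'
from rig import env, ik, vision
import cv2, numpy as np
from scipy.optimize import least_squares
obs=[]
for c in("top","scene"):
    k=vision.get_calibration(c);K=np.array(k["intrinsics"]);R=cv2.Rodrigues(np.array(k["rvec"],float))[0];t=np.array(k["tvec"],float).ravel()
    for i in range(3):
        p,d=vision.grab_frame(c)
        for n,m in(("plunger_top",0),("dial_axis",1),("next_hole",2)):
            r=vision.place_of(c,n)
            if r and r[0]["p"]>.4: obs.append((m,*r[0]["position"][:2]))
    v,u=np.mgrid[:400,:640]
    P=np.c_[u.ravel(),v.ravel(),np.ones(u.size)]@np.linalg.inv(K).T*d.reshape(-1,1)
    W=((P-t)@R).reshape(400,640,3)
    near=(np.hypot(W[...,0]-.583,W[...,1]-.154)<.13)
    for lo,hi,name in((.04,.05,"base"),(.058,.066,"table")):
        m=near&(W[...,2]>lo)&(W[...,2]<hi)
        q=W[m][:,:2].astype(np.float32)
        print(c,name,len(q),cv2.minEnclosingCircle(q), np.median(W[m][:,2]))
    m=near&(W[...,2]>.082)&(W[...,2]<.094); print(c,"knob",m.sum(),W[m].mean(0))
obs=np.array(obs); 
for m in range(3): print(m,obs[obs[:,0]==m][:,1:].mean(0),obs[obs[:,0]==m][:,1:].std(0))
def f(x):
    r=[]
    for m,a,b in obs:
        an=x[2]+(np.pi/4 if m==2 else 0);rr=0 if m==1 else .078
        r+=[x[0]+rr*np.cos(an)-a,x[1]+rr*np.sin(an)-b]
    return r
s=least_squares(f,[.582,.154,-.67],loss="soft_l1",f_scale=.003);print(s.x,np.degrees(s.x[2]),env.observe()["time"])
E
```

```text
top base 1705 ((0.5735445022583008, 0.14398732781410217), 0.11413489282131195) 0.0464159302382064
top table 1010 ((0.5968434810638428, 0.13962127268314362), 0.07777173817157745) 0.0621643881711693
top knob 105 [0.64460153 0.1046105  0.08787266]
scene base 1658 ((0.571029782295227, 0.16107186675071716), 0.11561404913663864) 0.04673528495468369
scene table 1030 ((0.6007797122001648, 0.14170992374420166), 0.07919734716415405) 0.06251107154282554
scene knob 110 [0.64649238 0.10428288 0.08814697]
0 [0.645025 0.1057  ] [0.00163153 0.0009434 ]
1 [0.5816     0.15361667] [0.00082865 0.00215593]
2 [0.63458333 0.14175   ] [0.0668729  0.04426393]
[ 0.583533    0.15359739 -0.68081788] -39.00799103486755 1.6
```

```bash
cat > h.py <<'E'
from rig import env, ik, vision, finish_job
import numpy as np
from scipy.spatial.transform import Rotation as Ro
A=np.array([.5837,.1535]); R0=.078; T0=np.radians(-38.7)
def xy(a,r=R0): return A+r*np.array([np.cos(T0+a),np.sin(T0+a)])
def quat(y): return (Ro.from_euler("z",y)*Ro.from_euler("x",np.pi)).as_quat()
def st(m=""):
    o=env.observe(); print(m,round(o["time"],2),o["ee_pos"].round(4),np.round(o["ft_force"],1),round(o["opening"],4)); return o
E
python3 - <<'E'
from h import *
env.move_gripper(0.0); st("shut")
best=None
for y in np.arange(-np.pi,np.pi,np.pi/4):
    a=ik([*xy(0),.2],quat(T0+y)); b=ik([*xy(np.pi/4),.09],quat(T0+y+np.pi/4))
    if a is None or b is None: continue
    c=max(abs(a[6]),abs(b[6]))
    print(round(y,2),np.round(a,2),np.round(b,2))
    if best is None or c<best[0]: best=(c,y)
print(best); Y=best[1]; open("yaw","w").write(str(Y))
env.goto([*xy(0),.2],quat(T0+Y)); st("above")
env.movel([*xy(0),.108],v=.1); st("near")
E
```

```text
shut 2.37 [0.2948 0.6624 0.2453] [-0.3  0.3  0.1] -0.0001
-3.14 [-0.37  0.56  0.2   1.82 -0.15  0.78  0.81] [-0.26  0.72 -0.07  1.8   0.08  0.62  1.31]
-2.36 [-0.22  0.55 -0.01  1.82  0.01  0.78  1.44] [-0.13  0.73 -0.27  1.8   0.3   0.65  1.9 ]
-1.57 [-0.07  0.56 -0.23  1.81  0.17  0.79  2.08] [-0.01  0.76 -0.46  1.79  0.49  0.7   2.52]
-0.79 [ 0.07  0.58 -0.44  1.8   0.32  0.83  2.72] [-0.95  1.11  1.18  1.84 -1.18  1.11 -1.55]
0.0 [-0.91  0.89  1.18  1.84 -0.94  1.1  -1.61] [-0.69  0.81  0.6   1.82 -0.67  0.72 -1.17]
0.79 [-0.69  0.66  0.71  1.84 -0.55  0.86 -1.17] [-0.55  0.76  0.38  1.82 -0.43  0.65 -0.6 ]
1.57 [-0.6   0.61  0.56  1.83 -0.43  0.82 -0.5 ] [-0.46  0.73  0.24  1.81 -0.27  0.63  0.05]
2.36 [-0.49  0.58  0.38  1.83 -0.29  0.79  0.15] [-0.36  0.72  0.09  1.81 -0.1   0.62  0.68]
(np.float64(0.50338293124825), np.float64(1.5707963267948966))
above 4.72 [0.6445 0.1068 0.1998] [ 1.1  0.2 -0. ] -0.0001
near 5.78 [0.6452 0.1046 0.1086] [ 0.6 -0.1  0.3] 0.0002
```

```bash
python3 - <<'E'
from h import *
z=.104
while z>.080:
    env.movel([*xy(0),z],v=.03); o=st(f"z={z:.4f}")
    if o["ft_force"][2]>14: break
    z-=.002 if z>.095 else .001
open("z","w").write(str(z))
E
```

```text
z=0.1040 6.07 [0.6445 0.1048 0.1041] [ 0.5  0.3 -0.2] 0.0005
z=0.1020 6.32 [0.6449 0.1048 0.1022] [ 0.4  0.2 -0.3] -0.0003
z=0.1000 6.57 [0.6449 0.1048 0.1002] [-0.3  0.3  2.3] 0.0002
z=0.0980 6.82 [0.6449 0.1047 0.0981] [ 0.  -0.5  4. ] -0.0002
z=0.0960 7.07 [0.6449 0.1047 0.0961] [-0.3  1.3  4.7] 0.0
z=0.0940 7.32 [0.6449 0.1047 0.0942] [ 1.2 -0.9  5.7] 0.0001
z=0.0930 7.57 [0.6449 0.1047 0.0933] [-0.6 -0.1  6.1] -0.0003
z=0.0920 7.82 [0.6449 0.1047 0.0924] [ 0.1 -0.1  6.7] -0.0001
z=0.0910 8.07 [0.6449 0.1047 0.0914] [-0.1  0.4  6.8] -0.0002
z=0.0900 8.32 [0.645  0.1048 0.0911] [-1.4  0.9 10.6] 0.0
z=0.0890 8.57 [0.6454 0.1051 0.091 ] [-2.3  0.1 15.2] -0.0001
```

```bash
python3 - <<'E'
from h import *
z=float(open("z").read()); Y=float(open("yaw").read())
for d in np.arange(5,45.1,5):
    a=np.radians(d)
    env.movel([*xy(a),z],quat(T0+Y+a),v=.04); o=st(f"{d:.0f}")
    e=o["ee_pos"][:2]-A; print("   ang",np.degrees(np.arctan2(e[1],e[0])-T0).round(2),np.hypot(*e).round(4))
    f=o["ft_force"][2]
    if f<12: z-=.0006
    if f>22: z+=.0006
    if np.hypot(*o["ft_force"][:2])>15 or f<8: print("STOP");break
open("z","w").write(str(z))
for c in("top","scene"):
    import cv2
    p,_=vision.grab_frame(c); cv2.imwrite(f"pics/{c}1.png",cv2.resize(p[120:280,180:440] if c=="top" else p[190:320,280:440],None,fx=3,fy=3)[:,:,::-1])
    for n in("plunger_top","next_hole","dial_axis"):
        print(c,n,[(r["p"],r["position"]) for r in vision.place_of(c,n)][:2])
E
```

```text
5 8.88 [0.6497 0.1111 0.091 ] [-1.4  1.4 14.6] -0.0001
   ang 5.97 0.0784
10 9.2 [0.6532 0.1169 0.091 ] [-1.4  1.7 14. ] -0.0001
   ang 10.9 0.0785
15 9.52 [0.6561 0.1229 0.091 ] [-2.7  0.7 14.1] -0.0002
   ang 15.83 0.0786
20 9.83 [0.6586 0.1292 0.0911] [-1.9  0.4 13.6] 0.0002
   ang 20.73 0.0787
25 10.15 [0.6605 0.1357 0.0911] [-1.6  0.5 13.7] -0.0002
   ang 25.64 0.0788
30 10.47 [0.6618 0.1423 0.091 ] [-1.8 -0.3 14.1] 0.0001
   ang 30.51 0.0789
35 10.78 [0.6626 0.1489 0.091 ] [-1.5  0.7 13.9] -0.0
   ang 35.4 0.079
40 11.1 [0.6628 0.1557 0.0911] [-1.2 -0.  13.2] 0.0001
   ang 40.27 0.0791
45 11.42 [0.6623 0.1625 0.0911] [-1.4 -0.1 14.4] -0.0003
   ang 45.21 0.0792
top plunger_top []
top next_hole [(0.56, [0.6673, 0.1612, 0.0452])]
top dial_axis [(0.96, [0.5793, 0.1518, 0.0654])]
scene plunger_top [(0.44, [0.6607, 0.1643, 0.0782])]
scene next_hole [(0.73, [0.6641, 0.1645, 0.0474]), (0.73, [0.5761, 0.1867, 0.0646])]
scene dial_axis [(0.92, [0.5817, 0.1523, 0.058])]
```

View pics/scene1.png

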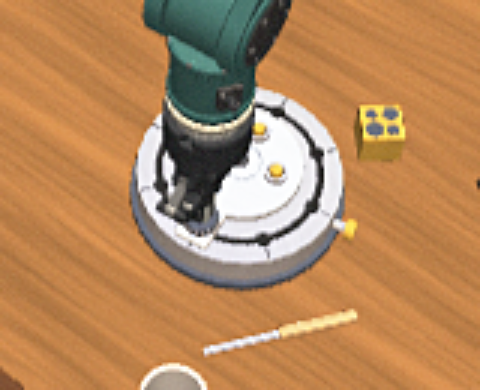

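The crop shows the knob under the fingertips at about (195,220), and the arm has turned to the next hole. Next I'll let it rise and check the contact height by force.

```bash
python3 - <<'E'
from h import *
for z in (.091,.0935,.096,.0985,.101,.106):
    env.movel([*xy(np.pi/4),z],v=.03); st(f"z={z}")
env.movel([*xy(np.pi/4),.2],v=.15)
env.goto([.45,.4,.3],env.observe()["tcp_rot"]); st("away")
import cv2
for c in("top","scene"):
    k=vision.get_calibration(c);K=np.array(k["intrinsics"]);R=cv2.Rodrigues(np.array(k["rvec"],float))[0];t=np.array(k["tvec"],float).ravel()
    p,d=vision.grab_frame(c); v,u=np.mgrid[:400,:640]
    P=np.c_[u.ravel(),v.ravel(),np.ones(u.size)]@np.linalg.inv(K).T*d.reshape(-1,1)
    W=((P-t)@R).reshape(400,640,3)
    m=(np.hypot(W[...,0]-.662,W[...,1]-.163)<.03)&(W[...,2]>.075)&(W[...,2]<.1)
    print(c,"knob",m.sum(),W[m].mean(0),np.median(W[m][:,2]))
    print([(r["p"],r["position"]) for r in vision.place_of(c,"plunger_top")][:2])
    cv2.imwrite(f"pics/{c}2.png",cv2.resize(p[120:280,180:340] if c=="top" else p[190:320,280:440],None,fx=3,fy=3)[:,:,::-1])
E
```

```text
z=0.091 12.07 [0.6623 0.1623 0.092 ] [0.4 0.4 6.3] -0.0
z=0.0935 12.32 [0.6622 0.1623 0.0943] [0.5 0.2 5.8] 0.0002
z=0.096 12.57 [0.6622 0.1623 0.0966] [2.5 1.4 3.6] 0.0006
z=0.0985 12.82 [0.662  0.1622 0.0988] [ 2.  -0.2  3.1] 0.0002
z=0.101 13.07 [0.6611 0.1621 0.101 ] [2.1 0.3 3.4] 0.0004
z=0.106 13.38 [0.6595 0.1617 0.1052] [ 0.  -0.  -0.5] -0.0
away 15.42 [0.4512 0.3984 0.2995] [ 0.4 -0.8 -0.1] 0.0
top knob 112 [0.66067461 0.1618324  0.08743313] 0.08798344421213329
[(0.7, [0.6631, 0.1606, 0.0847])]
scene knob 136 [0.66369273 0.16271076 0.08704238] 0.08804220663465158
[(0.64, [0.4232, 0.4505, -0.0035]), (0.54, [0.6634, 0.1637, 0.0884])]
```

View pics/top2.png

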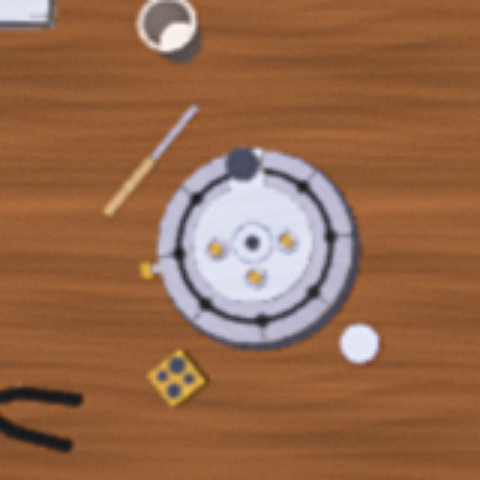

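View pics/scene2.png

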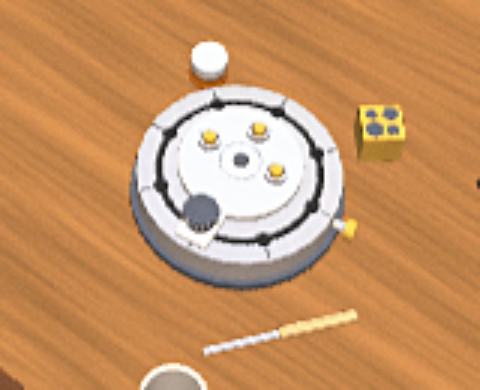

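The knob, at (243,163) in the top crop, is out at 88 mm and sits in the next hole. Contact force lasted up to that height, so the plunger is locked. The rings are on their posts and the tools look undisturbed.

```bash
python3 -c "
from rig import finish_job; print(finish_job())"
```

```text
the job is handed in; nothing more can be done
None
```

I pressed the plunger fully in, turned the table counter-clockwise one hole and let it spring out to lock there; the knob top reads 88 mm, the rings are still on their posts, and the job was handed in about 15.5 s into the 35 s limit.

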